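Refit the upper burr and hopper of a coffee grinder

TASK

The coffee grinder has been brushed out; put it together again. Set the upper burr (the round steel and black plug with the red bar grip) into the grinder's throat, turn it while pressing down until its lugs drop through the slots, then turn it clockwise as far as it goes so that it is locked; after that put the bean hopper back over the collar so that it stands flat on the deck. Leave the other things where they are.

Things in the scene. Friction and masses are not known exactly. Their poses are not given: they have to be found in the camera images.
- coffee_grinder: Fixed electric coffee grinder: black square base 130 x 122 mm, round steel head of 116 mm diameter, 192 mm high in all. Origin: centre of its underside; z up, -x its front (drawer, dial). The black deck on top is 180 mm above the origin; a round collar of 89 mm outer diameter stands 12 mm up from it, round the throat.
- throat (a point): Centre of the collar's top, 192 mm above the grinder's underside, axes as the grinder's. The throat is a bayonet socket: bore of 61 mm diameter with, level with this point, a bright metal flange 5 mm thick, broken by three slots 24 degrees wide out to a radius of 40 mm. Below it is an 8 mm high lug track on a ledge 13 mm below this point, and an open well.
- slot_mark (a point): Middle of the front slot's mouth, 34.5 mm from the throat's axis, level with the collar's top, at 180 degrees in the grinder's frame (counter-clockwise from its +x, seen from above). The other two slots are centred at 60 and -60 degrees. A white dot on the collar marks each slot.
- lock_mark (a point): Point in the lug track, 34.5 mm from the axis, 10 mm below the collar's top, at 140 degrees in the grinder's frame: where a lug's middle lies when locked. From each slot the track runs only clockwise (seen from above), 40 degrees to a hard stop by a red dot, under the flange, which holds the lug down; the other way it is blocked. The other lugs then lie at 20 and -100 degrees.
- upper_burr: Loose upper burr, 0.18 kg: round plug of 58 mm diameter, 36 mm high, steel below (foot tapered to 51 mm over the lowest 5 mm), black above; on top a red bar grip 52 mm long along its x, 16 mm wide along its y, 36 to 62 mm above the underside. Origin: centre of its underside; z up. The plug has 1.5 mm of play all round in the bore. It stands upright at the start, at any yaw.
- lug_a (a point): Middle of the lug on the burr's +x axis, 34.5 mm from the burr's axis, 17 mm above its underside. The burr has three equal lugs at 0, 120 and 240 degrees, 18 degrees wide, 14 to 20 mm above the underside, out to a radius of 38 mm, white on top. Any lug fits any slot, with 3 degrees of play either way.
- lug_b (a point): Middle of the lug at 120 degrees (counter-clockwise from above), same radius and height. While the lugs rest on the flange, out of line with the slots, the burr's origin is 14 mm below the throat point; once dropped in it is 27 mm below.
- lug_c (a point): Middle of the lug at 240 degrees, same radius and height.
- hopper: Loose bean hopper, lid fixed, 0.22 kg: clear tube, 104 mm outer, 96 mm inner diameter, open below; black lid of 108 mm at 62 to 70 mm; on it a grey bar grip 58 mm long along its x, 18 mm wide along its y, at 70 to 96 mm. Origin: centre of its underside; z up. Goes over the collar at any yaw with 3.5 mm play all round; seated, its origin is 12 mm below the throat point; a locked burr fits inside.
- mug: Bystander: white mug with grey dots, 82 mm wide, 91 mm high.
- butter: Bystander: packet of butter, 102 x 73 x 37 mm.
- clip_jar: Bystander: clip-top glass jar of oats, 137 mm high.
- teaspoon: Bystander: steel teaspoon, 130 mm long, 11 mm high.
- brush: Bystander: small cleaning brush, 160 mm long, lying flat.
Mind the look-alikes: they are no part of the job. What is shaped like the hopper but yellow is not meant.

How it is judged:
On the way, in this order (a step that is already met when the one before it is completed fails the run):
1. the upper burr has dropped through the slots on to the ledge (z of upper_burr in the frame of throat below -0.0235 m and horizontal distance between upper_burr and throat below 0.005 m and angle between upper_burr's own z axis and vertical below 0.08 rad), for 0.1 s.
2. the burr is turned clockwise to its locked place, still fully down (all of step 1 and horizontal distance between any of lug_a, lug_b, lug_c and lock_mark below 0.006 m), for 0.2 s.
At the end, for the whole second after the job is handed in: Burr upright in the throat, its origin over 23.5 mm below the collar top and within 5 mm of the axis, one lug within 6 mm of the lock mark; hopper upright over the collar, its underside over 8 mm below the collar top and within 8 mm of the axis; both at rest (all of step 2 and horizontal distance between hopper and throat below 0.008 m and z of hopper in the frame of throat below -0.008 m and angle between hopper's own z axis and vertical below 0.06 rad and linear speed of each of hopper, upper_burr below 0.02 m/s); the robot touches nothing.
It fails at once if the mug is pushed out of its place (more than 40 mm) (distance of mug from where it was at the start of the episode above 0.04 m).
It fails at once if the butter is pushed out of its place (more than 40 mm) (distance of butter from where it was at the start of the episode above 0.04 m).
It fails at once if the clip jar is pushed out of its place (more than 40 mm) (distance of clip_jar from where it was at the start of the episode above 0.04 m).
It fails at once if the teaspoon is pushed out of its place (more than 40 mm) (distance of teaspoon from where it was at the start of the episode above 0.04 m).
It fails at once if the brush is pushed out of its place (more than 40 mm) (distance of brush from where it was at the start of the episode above 0.04 m).
It also fails if it takes over 58 s, if anything falls off the work surface, if the arm or the gripper's body presses on something with over 40 N, if the wrist force passes 120 N, or if a joint passes its speed limit or range.

ROBOT

A 7-joint arm with a two-finger parallel gripper is mounted at the origin on a cart in front of the work surface, level with it; the furniture and walls round the work are solid. World frame = base frame: x ahead of the robot, y to its left, z up, the work surface at z = 0. Lengths are in m, angles in rad, forces in N, time in s.
With the tool pointing down it reaches from about 0.4 to 0.85 m from the base axis. Payload 10.4 kg.
Tool frame: the origin (TCP) lies at the very end of the fingers, on their centre line; the grasp point (between the pads) lies 19 mm behind it; z points along the fingers, y is the line along which they close (so a half turn about z gives the same grasp; the last joint's range is limited). The gripper opens to 87 mm and grips with 3 to 60 N. Pads are 19 mm wide; open, the fingers measure 117 mm over their backs; the gripper's body (75 mm by 190 mm) begins 51 mm behind the grasp point.
Start: joints at [-1.2, 0.332, -0.065, 1.46, 0.022, 1.35, -0.088], TCP at [0.24, 0.577, 0.223] pointing down, gripper open.
Joint ranges: [-2.6, 2.6], [-0.5, 2.12], [-1.47, 1.34], [0.16, 2.42], [-1.27, 4.41], [0.06, 2.06], [-2.6, 2.6]. Speed limits (rad/s): [2.22, 2.22, 2.79, 2.79, 3.14, 3.14, 3.14].

INTERFACE

Orientations are given as a unit quaternion [x, y, z, w].
In Python, from bench import r gives the robot as it stands.
- The arm moves only by the tool jog_arm, called after "Request:" in YAML: its name, and indented under it one key for each argument. Schema: {"type":"object","properties":{"motion":{"type":"object","properties":{"deltas":{"type":"array","items":{"type":"array","items":{"type":"number"},"minItems":5,"maxItems":5},"minItems":1,"maxItems":12}},"additionalProperties":false,"required":["deltas"]},"clamp_n":{"type":"number"},"only":{"type":"string"},"quiet":{"type":"boolean"},"lines":{"type":"string"}},"required":["motion"],"additionalProperties":false}. motion is an object whose key "deltas" holds a list of rows, 1 to 12 of them, each of 5 numbers: dx, dy, dz in normalised numbers (1 is 0.8 m), then a turn about the tool's z in parts of the range, where 1.0 means 2 pi rad, then the finger opening in m; each row is the pose to reach, as a shift and turn from the pose commanded when the call began, along the tool's axes at that moment; what a row does not reach only later rows make up. A row lasts 1/10 s, in which the tool goes at most 0.05 m and 0.15 rad, less where a joint would pass 70% of its speed; a pose out of reach is approached as far as the arm can. The fingers move at their own pace and stop on an object; clamp_n is the grip in N (left out, the last holds). Time passes only in rows, so rows that do not move let the fingers close. The tool returns the time, the measured TCP pose, the force, the opening and the grip force at its end. only (a regular expression) keeps the lines of the reply that match it, lines (a string "A,B") keeps lines A to B, and quiet returns only ok. Shift and turn numbers lie between -1 and 1, and a call with a number outside is refused. Input that does not fit is refused with a message, and nothing moves.
- r.read_state(): the state, without advancing time (a new reading comes with each control period).
- r.camera(name): name is "scene" or "top" or "wrist"; returns a dict with "img" (420x560x3 uint8, red, green, blue), "fx", "fy", "cx", "cy" (pixels), "pose" (4x4, takes a point from camera to world coordinates). Camera axes: x right, y down, z forward; pixel columns grow to the right and rows downward; lengths in m; the calibration is good to about 2 mm. A picture is of the moment at which its call begins. There is no depth.
- r.close_job(): hands the job in; it is judged then, once.
Trained networks look in the newest picture that a camera, given by its name, has taken for a name from the list of things; names that differ only in an ending like _2 or _b are one class to them, and where a whole thing is asked for, a point or a joint stands for the part that bears it (a point fixed in the world has none). Each returns a list of dicts, best first, with "p" (0 to 1); they miss things now and then, are a little off and sometimes report something else, mostly with a low value. They report only what shows in the picture. A call takes as long as a camera call. They do not tell look-alikes from the thing itself.
- r.recognise(camera, label): "position" ([column, row] as shares, 0 to 1, of the picture: columns of its width, rows of its height, amid what is visible of it).
- r.regions_of(camera, label): "pixels" (420x560 bool, what is visible of it) and "position" ([column, row] as shares, 0 to 1, of the picture: columns of its width, rows of its height, amid what is visible of it).
The state is a dict: "time": time; "joint_positions": joint angles; "joint_vel": joint speeds; "joint_torque": joint torques, N m; "ee_pos": TCP position; "eef_rot": TCP orientation; "ft_force": force on the tool from outside, world axes, zero at the start; "torque": the same for the moment, N m; "width": finger opening in m; "grip_force": force on a finger pad.
Only numpy, scipy, OpenCV 4.12 (cv2) and the standard library are available. Lean on these libraries where they do the work, as an engineer would, in place of code of your own. Each camera call takes 0.05 s, during which the arm holds its last target. There are 200 camera calls.

## Working session

There is one attempt and no reset: what is moved stays moved. The work goes in short steps, Python scripts to look and compute and a tool call to move; the robot and the scene stay as the last step left them, time stands still between calls to the robot, and variables do not carry over. Pictures are saved under pics/ and viewed, at most 10 in all, crops included, and the job is handed in when it is done.

```bash
mkdir -p pics; ls; cat > h.py <<'E'
import numpy as np, cv2
from bench import r
def ray(c,u,v):
    d=c["pose"][:3,:3]@np.array([(u-c["cx"])/c["fx"],(v-c["cy"])/c["fy"],1]);return c["pose"][:3,3],d
def at(c,u,v,z):
    o,d=ray(c,u,v);return o+d*(z-o[2])/d[2]
def proj(c,p):
    q=np.linalg.inv(c["pose"])@np.append(p,1);return np.array([c["fx"]*q[0]/q[2]+c["cx"],c["fy"]*q[1]/q[2]+c["cy"]])
def save(n,img,box=None,k=1):
    if box: img=img[box[1]:box[3],box[0]:box[2]]
    cv2.imwrite(f"pics/{n}.png",cv2.resize(img,None,fx=k,fy=k,interpolation=cv2.INTER_CUBIC)[:,:,::-1])
E
python3 - <<'E'
from h import *
import pickle
cs={}
for n in("scene","top"):
    cs[n]=c=r.camera(n)
    print(n,c["pose"].round(3).tolist(),c["fx"])
    for l in("coffee_grinder","upper_burr","hopper","mug","butter","clip_jar","teaspoon","brush","throat"):
        for x in r.recognise(n,l): print(l,round(x["p"],2),(np.array(x["position"])*[560,420]).round(0))
pickle.dump(cs,open("c0.pkl","wb"))
save("both",np.vstack([cs["scene"]["img"],cs["top"]["img"]]),k=.71)
save("top0",cs["top"]["img"],k=1.42)
s=r.read_state();print(s["time"],s["ee_pos"],s["eef_rot"],s["width"])
E
```

```text
pics
scene [[-0.862, -0.273, 0.426, -0.085], [-0.506, 0.467, -0.725, 1.04], [-0.001, -0.841, -0.541, 0.902], [0.0, 0.0, 0.0, 1.0]] 477.3902385755922
coffee_grinder 0.65 [203. 265.]
upper_burr 0.7 [303. 228.]
upper_burr 0.32 [311. 283.]
hopper 0.85 [384. 189.]
hopper 0.7 [329. 187.]
hopper 0.61 [355. 222.]
hopper 0.19 [304. 233.]
mug 0.34 [328. 189.]
clip_jar 0.68 [144. 279.]
teaspoon 0.66 [313. 280.]
brush 0.7 [309. 281.]
throat 0.77 [203. 266.]
top [[-0.223, -0.924, 0.312, 0.123], [-0.975, 0.209, -0.078, 0.089], [0.007, -0.321, -0.947, 1.305], [0.0, 0.0, 0.0, 1.0]] 407.5701711550485
coffee_grinder 0.81 [181. 215.]
upper_burr 0.57 [296. 230.]
hopper 0.95 [341. 253.]
hopper 0.67 [375. 199.]
hopper 0.57 [414. 246.]
mug 0.58 [318. 161.]
mug 0.36 [295. 228.]
butter 0.69 [318. 163.]
clip_jar 0.83 [139. 191.]
teaspoon 0.25 [296. 228.]
brush 0.67 [252. 275.]
throat 0.94 [178. 217.]
1.0 [0.23979029 0.57716569 0.22255543] [ 1.95629617e-01  9.80677854e-01  1.62668284e-05 -1.08805471e-05] 0.08734390834763783
```

View pics/top0.png

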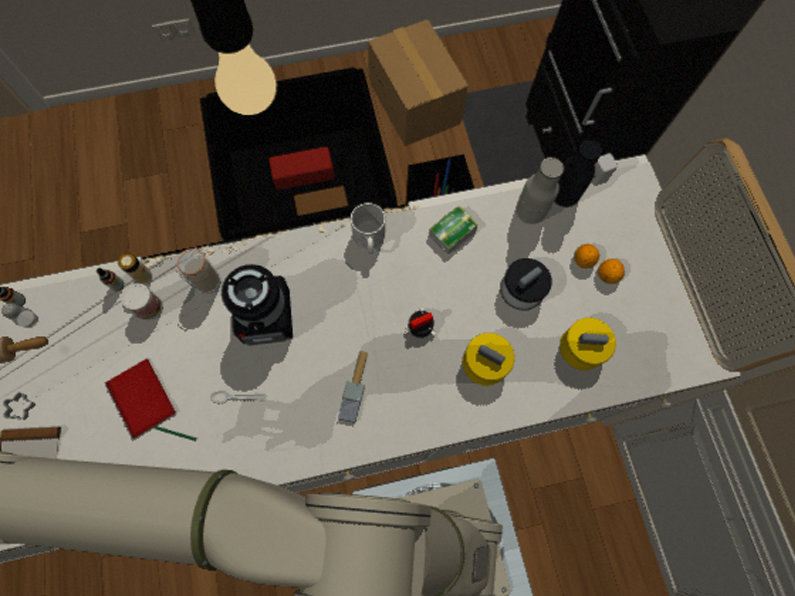

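```bash
python3 - <<'E'
from h import *
import pickle
cs=pickle.load(open("c0.pkl","rb"))
save("scene1",cs["scene"]["img"],(100,90,460,360),2.2)
E
```

```text
(no output)
```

View pics/scene1.png

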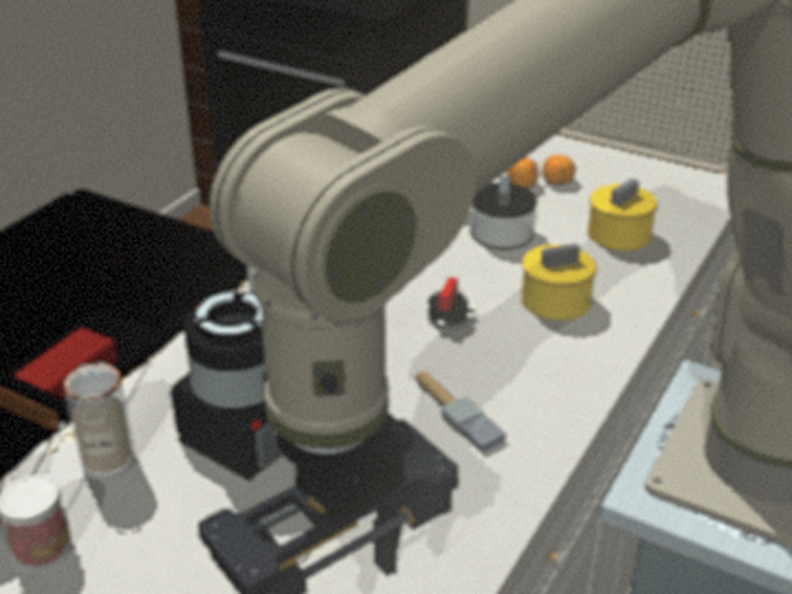

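The top view (1.42x scale) shows the throat at about (250,292), the burr at (421,323) and the brush at (352,390). There are three hopper candidates: one clear with a black lid at (525,285), and yellow ones at (490,358) and (588,343). The clear tube with the black lid and grey bar fits the description, so I'll confirm it in an enlarged crop while measuring.

```bash
python3 - <<'E'
from h import *
import pickle
cs=pickle.load(open("c0.pkl","rb"))
t=cs["top"];im=t["img"]
a=cv2.resize(im[175:260,145:215],None,fx=5.5,fy=5.5,interpolation=cv2.INTER_CUBIC)
b=cv2.resize(im[175:260,345:395],None,fx=5.5,fy=5.5,interpolation=cv2.INTER_CUBIC)
save("crop",np.hstack([a,b]))
print("base",proj(t,[0,0,0]))
print("throat~",at(t,176,204,.192),"hopperlid~",at(t,371,200,.07))
for n in cs:
    c=cs[n];i=c["img"].astype(int)
    m=(i[:,:,0]>110)&(i[:,:,1]<60)&(i[:,:,2]<60)
    k,l,st,ce=cv2.connectedComponentsWithStats(m.astype(np.uint8))
    for j in range(1,k):
        if st[j,4]>15:
            ys,xs=np.nonzero(l==j); P=np.array([at(c,x,y,.058)[:2] for x,y in zip(xs,ys)])
            w,v=np.linalg.eigh(np.cov(P.T)); print(n,ce[j].round(1),st[j,4],at(c,*ce[j],.055).round(3),np.degrees(np.arctan2(v[1,1],v[0,1])).round(1))
E
```

```text
base [310.57825306 385.29067123]
throat~ [0.57439403 0.272039   0.192     ] hopperlid~ [ 0.49857583 -0.32435999  0.07      ]
scene [128.3 252.8] 488 [0.83  0.326 0.055] 89.7
scene [174.5 387.3] 2449 [0.418 0.605 0.055] -160.6
top [220.7 107.7] 77 [0.955 0.087 0.055] 85.1
top [296.7 224.5] 62 [ 0.476 -0.072  0.055] 103.3
top [ 81.8 272.3] 24 [0.473 0.609 0.055] -168.4
top [ 97.1 285.4] 402 [0.422 0.567 0.055] -149.1
```

View pics/crop.png

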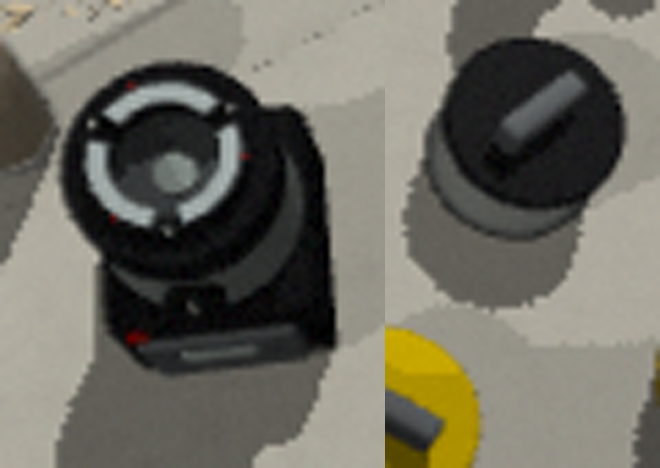

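The right-hand crop confirms the hopper: clear tube, black lid, grey bar. The left-hand crop shows the throat with three slots marked by white dots and three red stop dots. I'll go above the throat and look from close by.

```bash
cat >> h.py <<'E'
from scipy.spatial.transform import Rotation as Ro
def go(p,yaw=None):
    "shift in tool axes to TCP p (world); yaw = world direction (deg) of the tool y axis, mod 180"
    s=r.read_state();R=Ro.from_quat(s["eef_rot"]).as_matrix();d=R.T@(np.array(p)-s["ee_pos"])
    cur=np.degrees(np.arctan2(R[1,1],R[0,1]));o=[]
    if yaw is not None:
        t=-(yaw-cur); o=[np.radians((t+90)%180-90).round(3)]  # tool z is down
    print("t",round(s["time"],2),"tcp",s["ee_pos"].round(4),"yawy",cur.round(2),"tilt",R[:2,2].round(3),"j7",s["joint_positions"][6].round(2),"| shift",d.round(4),"turn",o)
E
python3 - <<'E'
from h import *
c=r.camera("wrist");s=r.read_state()
R=Ro.from_quat(s["eef_rot"]).as_matrix()
print("cam in tool",(R.T@(c["pose"][:3,3]-s["ee_pos"])).round(3),(R.T@c["pose"][:3,:3]).round(2).tolist(),c["fx"])
go([.53,.27,.40])
E
```

```text
cam in tool [ 0.071 -0.    -0.162] [[0.0, -0.97, -0.26], [1.0, 0.0, 0.0], [-0.0, -0.26, 0.97]] 315.5673833039199
t 1.05 tcp [0.2398 0.5772 0.2226] yawy 67.44 tilt [-0.  0.] j7 -0.09 | shift [-0.3859 -0.1723 -0.1775] turn []
```

The rows are not in the units I measure in: shifts go in shares of 0.8 m and turns go in shares of 2 pi rad. I convert before sending: -0.38 m / 0.8 = -0.475, -0.177 m / 0.8 = -0.2213.

Request:
jog_arm:
  motion: {"deltas": [[0, 0, -0.0625, 0, 0.087], [0, 0, -0.125, 0, 0.087], [-0.0625, -0.025, -0.1625, 0, 0.087], [-0.475, -0.2125, -0.2213, 0, 0.087], [-0.475, -0.2125, -0.2213, 0, 0.087], [-0.475, -0.2125, -0.2213, 0, 0.087], [-0.475, -0.2125, -0.2213, 0, 0.087], [-0.475, -0.2125, -0.2213, 0, 0.087], [-0.475, -0.2125, -0.2213, 0, 0.087], [-0.475, -0.2125, -0.2213, 0, 0.087], [-0.475, -0.2125, -0.2213, 0, 0.087], [-0.475, -0.2125, -0.2213, 0, 0.087]]}
  clamp_n: 20

```text
time: 2.25
ee_pos: [0.5284, 0.27, 0.4001]
eef_rot: [0.199, 0.98, -0.0, 0.001]
ft_force: [-1.1, 0.5, 0.3]
width: 0.087
grip_force: 0.0
```

```bash
python3 - <<'E'
from h import *
import pickle
c=r.camera("wrist");pickle.dump(c,open("w1.pkl","wb"))
print(proj(c,[.574,.272,.192]))
for x in r.recognise("wrist","throat")[:2]: print(x)
save("w1",c["img"],k=1.4)
go([.43,-.072,.3],13)
E
```

```text
[293.44078765 218.52242922]
{'position': [0.5282, 0.4933], 'p': 0.96}
t 2.35 tcp [0.5255 0.2744 0.3994] yawy 67.4 tilt [-0.  0.] j7 0.65 | shift [-0.045  -0.3566  0.0993] turn [np.float64(0.949)]
```

View pics/w1.png

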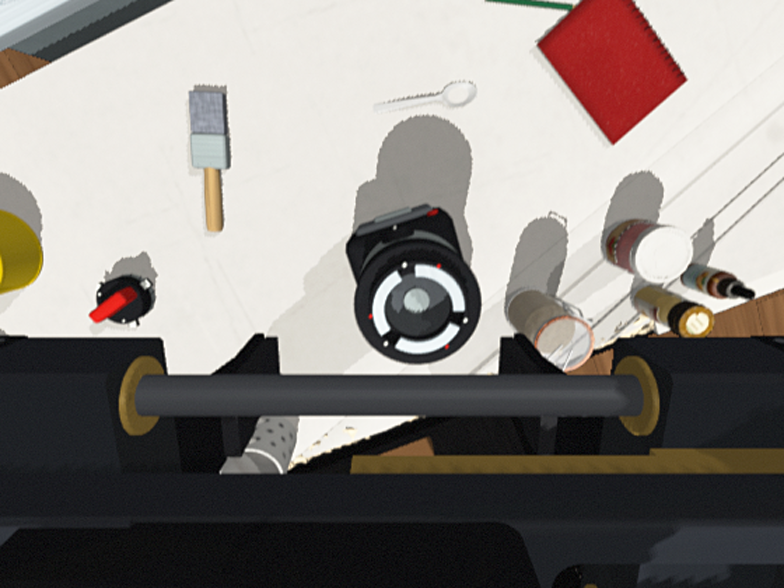

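The wrist view (1.4x scale) shows the throat at (418,304), with slot dots at (404,265), (463,320) and (391,341), red stop dots next to them, and the burr at (122,300). I'll measure the throat by sampling its ring.

```bash
cat > thr.py <<'E'
from h import *
from scipy.optimize import minimize
def throat(c,g,z=.192):
    im=cv2.GaussianBlur(c["img"],(3,3),0).min(2).astype(float)
    th=np.radians(np.arange(0,360,1.))
    def samp(x,y,rad):
        P=np.array([proj(c,[x+rad*np.cos(t),y+rad*np.sin(t),z]) for t in th]).astype(np.float32)
        return cv2.remap(im.astype(np.float32),P[:,:1],P[:,1:],cv2.INTER_LINEAR)[:,0]
    # flange ring 30.5..40 bright; outside 42 dark collar
    f=lambda q:-(samp(q[0],q[1],33).mean()+samp(q[0],q[1],37).mean()-samp(q[0],q[1],42.5 if 0 else .0425).mean()) if 0 else -(samp(*q,.033).mean()+samp(*q,.037).mean()-samp(*q,.0425).mean()-samp(*q,.028).mean())
    b=minimize(f,g,method="Nelder-Mead",options=dict(initial_simplex=[[g[0],g[1]],[g[0]+.004,g[1]],[g[0],g[1]+.004]],xatol=1e-4))
    v=samp(*b.x,.0345)
    v=v-v.mean(); # slots: three 24 deg gaps -> template
    best=max(np.arange(0,120,.5),key=lambda a:-sum(np.interp((a+k*120+np.arange(-12,12.1,1))%360,np.arange(361),np.append(v,v[0])).sum() for k in range(3)))
    return b.x,b.fun,best
E
python3 - <<'E'
from thr import *
import pickle
c=r.camera("wrist");s=r.read_state();R=Ro.from_quat(s["eef_rot"]).as_matrix()
print("cam in tool",(R.T@(c["pose"][:3,3]-s["ee_pos"])).round(4))
pickle.dump(c,open("w1.pkl","wb"))
print("wrist",throat(c,[.574,.272]))
ct=pickle.load(open("c0.pkl","rb"))["top"]
print("top",throat(ct,[.574,.272]))
go([.43,-.072,.3],13)
E
```

```text
cam in tool [ 0.0701 -0.0007 -0.1622]
wrist (array([0.57958649, 0.27617598]), np.float64(-291.0833740234375), np.float64(55.0))
top (array([0.57980263, 0.27623603]), np.float64(-132.11724853515625), np.float64(54.0))
t 2.4 tcp [0.5248 0.2754 0.3993] yawy 67.5 tilt [-0.001  0.   ] j7 0.65 | shift [-0.0454 -0.3572  0.0992] turn [np.float64(0.951)]
```

```bash
python3 - <<'E'
from h import *
go([.485,-.04,.26],13)
E
```

```text
t 2.4 tcp [0.5248 0.2754 0.3993] yawy 67.5 tilt [-0.001  0.   ] j7 0.65 | shift [-0.084  -0.3066  0.1392] turn [np.float64(0.951)]
```

In the tool's units: -0.307 m / 0.8 = -0.3838, 0.139 m / 0.8 = 0.1738, 0.95 rad / 6.2832 = 0.1512.

Request:
jog_arm:
  motion: {"deltas": [[-0.105, -0.3838, 0.1738, 0.1512, 0.06], [-0.105, -0.3838, 0.1738, 0.1512, 0.06], [-0.105, -0.3838, 0.1738, 0.1512, 0.06], [-0.105, -0.3838, 0.1738, 0.1512, 0.06], [-0.105, -0.3838, 0.1738, 0.1512, 0.06], [-0.105, -0.3838, 0.1738, 0.1512, 0.06], [-0.105, -0.3838, 0.1738, 0.1512, 0.06], [-0.105, -0.3838, 0.1738, 0.1512, 0.06], [-0.105, -0.3838, 0.1738, 0.1512, 0.06], [-0.105, -0.3838, 0.1738, 0.1512, 0.06]]}
  clamp_n: 20

```text
time: 3.4
ee_pos: [0.4856, -0.0391, 0.2609]
eef_rot: [0.621, 0.784, 0.0, 0.0]
ft_force: [-0.1, 0.1, -0.0]
width: 0.0602
grip_force: 0.0
```

```bash
python3 - <<'E'
from h import *
import pickle
c=r.camera("wrist");c=r.camera("wrist");pickle.dump(c,open("w2.pkl","wb"))
i=c["img"].astype(int);m=(i[:,:,0]>100)&(i[:,:,1]<70)&(i[:,:,2]<70)
k,l,st,ce=cv2.connectedComponentsWithStats(m.astype(np.uint8))
for j in range(1,k):
    if st[j,4]>100:print(ce[j],st[j],at(c,*ce[j],.062))
u,v=proj(c,[.476,-.072,.03]).astype(int);print(u,v)
save("w2",i.astype(np.uint8),(max(u-90,0),max(v-80,0),u+90,v+80),4)
go([.476,-.072,.06],13)
E
```

```text
[262.00894454 208.61001789] [256 187  13  44 559] [ 0.47410058 -0.0683011   0.062     ]
263 205
t 3.5 tcp [ 0.4857 -0.0394  0.2609] yawy 13.21 tilt [0.001 0.   ] j7 0.22 | shift [-0.0295 -0.017   0.2009] turn [np.float64(0.004)]
```

View pics/w2.png

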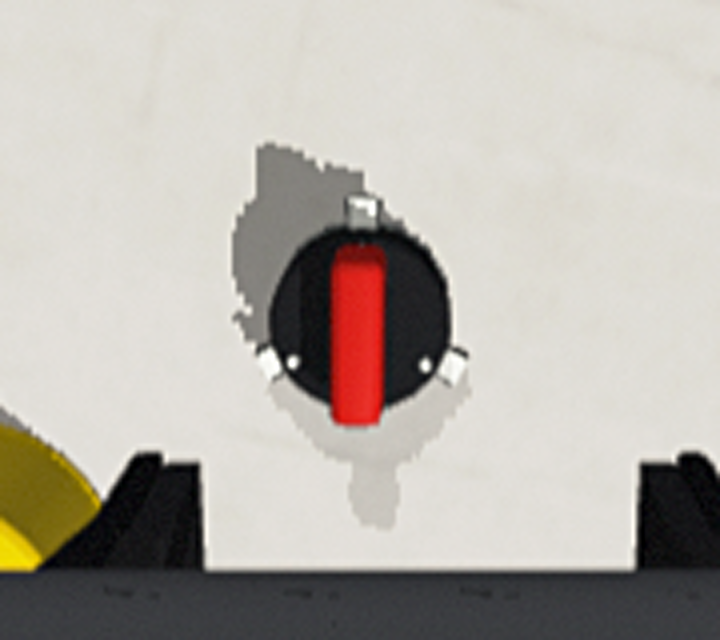

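The crop shows the red bar along the image's vertical, in line with the tool. One lug is at its upper end (360,210) and the other two are at (270,362) and (452,366), so the lugs point at yaw 103°, 223° and 343°.

```bash
python3 - <<'E'
from h import *
import pickle
c=pickle.load(open("w2.pkl","rb"))
print(at(c,263,204.5,.036),at(c,262.2,210.7,.062))
go([.4745,-.070,.040],13.2)
E
```

```text
[ 0.47451337 -0.06980196  0.036     ] [ 0.47488028 -0.07075327  0.062     ]
t 3.5 tcp [ 0.4857 -0.0394  0.2609] yawy 13.21 tilt [0.001 0.   ] j7 0.22 | shift [-0.0272 -0.018   0.2209] turn [np.float64(0.0)]
```

In the tool's units: 0.22 m / 0.8 = 0.275, 0.21 m / 0.8 = 0.2625.

Request:
jog_arm:
  motion: {"deltas": [[-0.0338, -0.0225, 0.0375, 0, 0.06], [-0.0338, -0.0225, 0.1, 0, 0.05], [-0.0338, -0.0225, 0.1625, 0, 0.05], [-0.0338, -0.0225, 0.225, 0, 0.05], [-0.0338, -0.0225, 0.2625, 0, 0.05], [-0.0338, -0.0225, 0.275, 0, 0.05], [-0.0338, -0.0225, 0.275, 0, 0.05], [-0.0338, -0.0225, 0.275, 0, 0.01], [-0.0338, -0.0225, 0.275, 0, 0.01], [-0.0338, -0.0225, 0.275, 0, 0.01], [-0.0338, -0.0225, 0.275, 0, 0.01], [-0.0338, -0.0225, 0.275, 0, 0.01]]}
  clamp_n: 40

```text
time: 4.7
ee_pos: [0.4741, -0.0716, 0.041]
eef_rot: [0.622, 0.783, 0.0, 0.0]
ft_force: [-0.0, -0.8, 0.2]
width: 0.018
grip_force: 0.0
```

```bash
python3 - <<'E'
from h import *
go([.57,.2762,.30],13.2)
E
```

```text
t 4.7 tcp [ 0.4741 -0.0716  0.041 ] yawy 13.01 tilt [0.001 0.   ] j7 0.4 | shift [ 0.3174  0.172  -0.2589] turn [np.float64(-0.003)]
```

In the tool's units: 0.29 m / 0.8 = 0.3625, -0.229 m / 0.8 = -0.2863, 0.72 rad / 6.2832 = 0.1146.

Request:
jog_arm:
  motion: {"deltas": [[0, 0, 0, 0, 0.01], [0, 0, 0, 0, 0.01], [0, 0, -0.05, 0, 0.01], [0, 0, -0.1125, 0, 0.01], [0.025, 0.0125, -0.175, 0, 0.01], [0.0625, 0.0375, -0.2375, 0.0159, 0.01], [0.125, 0.075, -0.2863, 0.0398, 0.01], [0.175, 0.1, -0.2863, 0.0637, 0.01], [0.225, 0.125, -0.2863, 0.0796, 0.01], [0.275, 0.15, -0.2863, 0.0955, 0.01], [0.3313, 0.1875, -0.2863, 0.1146, 0.01], [0.3625, 0.2063, -0.2863, 0.1146, 0.01]]}
  clamp_n: 40

```text
time: 5.9
ee_pos: [0.5694, 0.25, 0.2691]
eef_rot: [0.859, 0.511, -0.0, -0.0]
ft_force: [1.1, -0.4, -1.9]
width: 0.0157
grip_force: 39.9
```

Request:
jog_arm:
  motion: {"deltas": [[0.03, 0.0188, 0, 0, 0.01], [0.03, 0.0188, 0, 0, 0.01], [0.03, 0.0188, 0, 0, 0.01]]}

```text
time: 6.2
ee_pos: [0.5938, 0.2616, 0.2682]
eef_rot: [0.858, 0.513, -0.001, 0.0]
ft_force: [-0.6, -0.1, -1.6]
width: 0.0157
grip_force: 39.9
```

```bash
python3 - <<'E'
from h import *
import pickle
c=r.camera("wrist");pickle.dump(c,open("w3.pkl","wb"))
go([.5787,.2747,.27],-35.5)
save("w3",c["img"],k=1.4)
E
```

```text
t 6.25 tcp [0.5937 0.261  0.2689] yawy -28.31 tilt [-0.001 -0.001] j7 -0.9 | shift [ 0.0049 -0.0197 -0.0011] turn [np.float64(0.126)]
```

View pics/w3.png

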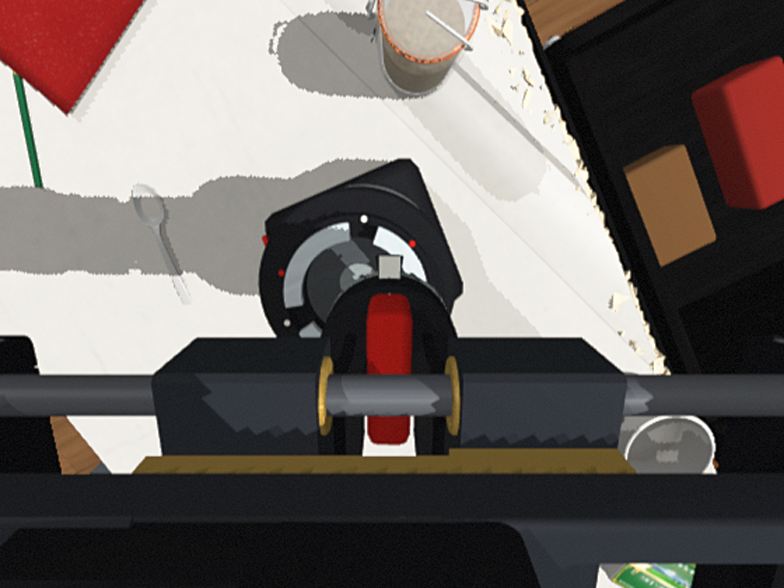

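The burr is held, with its front lug at (389,267) and the slot dot at (364,218). I'll check the burr's offset in the grip against the lug.

```bash
python3 - <<'E'
from h import *
import pickle
c=pickle.load(open("w3.pkl","rb"));s=r.read_state();R=Ro.from_quat(s["eef_rot"]).as_matrix()
for v in (255,278): print((R.T@(at(c,389/1.4,v/1.4,s["ee_pos"][2]-.021)-s["ee_pos"])).round(4))
go([.5787,.2747,.232],-28.3)
go([.5787,.2747,.232],-35.5)
E
```

```text
[ 0.0385 -0.      0.0209]
[0.0286 0.     0.021 ]
t 6.25 tcp [0.5937 0.261  0.2689] yawy -28.31 tilt [-0.001 -0.001] j7 -0.9 | shift [ 0.005  -0.0197  0.0369] turn [np.float64(-0.0)]
t 6.25 tcp [0.5937 0.261  0.2689] yawy -28.31 tilt [-0.001 -0.001] j7 -0.9 | shift [ 0.005  -0.0197  0.0369] turn [np.float64(0.126)]
```

In the tool's units: 0.026 m / 0.8 = 0.0325, 0.006 m / 0.8 = 0.0075.

Request:
jog_arm:
  motion: {"deltas": [[0.0075, -0.025, 0, 0, 0.01], [0.0075, -0.025, 0.0125, 0, 0.01], [0.0075, -0.025, 0.025, 0, 0.01], [0.0075, -0.025, 0.0325, 0, 0.01], [0.0075, -0.025, 0.0325, 0, 0.01]]}

```text
time: 6.75
ee_pos: [0.5789, 0.2756, 0.2422]
eef_rot: [0.859, 0.513, -0.001, 0.0]
ft_force: [-1.0, -0.1, -0.8]
width: 0.0158
grip_force: 39.9
```

```bash
python3 - <<'E'
from h import *
go([.5793,.2755,.219],-35.5)
E
```

```text
t 6.75 tcp [0.5789 0.2756 0.2422] yawy -28.32 tilt [-0.002 -0.001] j7 -0.93 | shift [0.0002 0.0004 0.0232] turn [np.float64(0.125)]
```

In the tool's units: 0.025 m / 0.8 = 0.0313, 0.023 m / 0.8 = 0.0288.

Request:
jog_arm:
  motion: {"deltas": [[0, 0, 0.01, 0, 0.01], [0, 0, 0.0175, 0, 0.01], [0, 0, 0.0238, 0, 0.01], [0, 0, 0.0288, 0, 0.01], [0, 0, 0.0313, 0, 0.01], [0, 0, 0.0313, 0, 0.01]]}

```text
time: 7.35
ee_pos: [0.5792, 0.2767, 0.219]
eef_rot: [0.858, 0.513, 0.0, -0.0]
ft_force: [-1.2, -1.1, 0.8]
width: 0.0156
grip_force: 39.9
```

```bash
python3 - <<'E'
from h import *
go([.5793,.2755,.206],-35.5)
E
```

```text
t 7.35 tcp [0.5792 0.2767 0.219 ] yawy -28.25 tilt [0. 0.] j7 -0.93 | shift [-0.001   0.0007  0.013 ] turn [np.float64(0.126)]
```

In the tool's units: 0.011 m / 0.8 = 0.0138, 0.004 m / 0.8 = 0.005, 0.126 rad / 6.2832 = 0.0201.

Request:
jog_arm:
  motion: {"deltas": [[-0.0013, 0, 0.0025, 0.0048, 0.01], [-0.0013, 0, 0.0038, 0.0095, 0.01], [-0.0013, 0, 0.005, 0.0143, 0.01], [-0.0013, 0, 0.0075, 0.0175, 0.01], [-0.0013, 0, 0.0113, 0.0201, 0.01], [-0.0013, 0, 0.0138, 0.0201, 0.01], [-0.0013, 0, 0.0138, 0.0201, 0.01]]}

```text
time: 8.05
ee_pos: [0.5789, 0.2758, 0.2069]
eef_rot: [0.889, 0.458, 0.0, 0.0]
ft_force: [3.2, 0.2, -4.2]
width: 0.0157
grip_force: 40.0
```

```bash
python3 - <<'E'
from h import *
go([.5793,.2755,.206],-35.5)
E
```

```text
t 8.05 tcp [0.5789 0.2758 0.2069] yawy -35.46 tilt [ 0. -0.] j7 -1.05 | shift [0.     0.0005 0.0009] turn [np.float64(0.001)]
```

The lugs dropped through. I'll press to the ledge, then turn clockwise.

In the tool's units: 0.002 m / 0.8 = 0.0025, 0.73 rad / 6.2832 = 0.1162.

Request:
jog_arm:
  motion: {"deltas": [[0, 0, 0.0025, 0, 0.01], [0, 0, 0.0025, 0, 0.01], [0, 0, 0.0025, 0.0159, 0.01], [0, 0, 0.0025, 0.0318, 0.01], [0, 0, 0.0025, 0.0477, 0.01], [0, 0, 0.0025, 0.0637, 0.01], [0, 0, 0.0025, 0.0796, 0.01], [0, 0, 0.0025, 0.0923, 0.01], [0, 0, 0.0025, 0.1035, 0.01], [0, 0, 0.0025, 0.1114, 0.01], [0, 0, 0.0025, 0.1162, 0.01], [0, 0, 0.0025, 0.1162, 0.01]]}

```text
time: 9.25
ee_pos: [0.5794, 0.2752, 0.206]
eef_rot: [0.994, 0.111, 0.001, 0.0]
ft_force: [5.1, -3.4, 2.7]
width: 0.0159
grip_force: 40.9
```

```bash
python3 - <<'E'
from h import *
go([.5793,.2755,.206],-75.5)
print(r.read_state()["torque"])
E
```

```text
t 9.25 tcp [0.5794 0.2752 0.206 ] yawy -77.31 tilt [ 0.002 -0.001] j7 -1.74 | shift [-0.     -0.0003  0.    ] turn [np.float64(-0.032)]
[-0.79297865 -0.81087627  0.90059281]
```

In the tool's units: -0.18 m / 0.8 = -0.225, -0.05 m / 0.8 = -0.0625, 0.69 rad / 6.2832 = 0.1098.

Request:
jog_arm:
  motion: {"deltas": [[0, 0, 0, 0.1098, 0.05], [0, 0, 0, 0.1098, 0.05], [0, 0, 0, 0.1098, 0.05], [0, 0, -0.0375, 0.1098, 0.05], [0, 0, -0.1, 0.1098, 0.05], [-0.025, 0, -0.15, 0.1098, 0.05], [-0.05, 0, -0.2, 0.1098, 0.05], [-0.0625, 0, -0.225, 0.1098, 0.05], [-0.0625, 0, -0.225, 0.1098, 0.05], [-0.0625, 0, -0.225, 0.1098, 0.05]]}

```text
time: 10.25
ee_pos: [0.5295, 0.2652, 0.3853]
eef_rot: [0.973, -0.231, -0.0, -0.0]
ft_force: [-0.3, -1.3, -0.7]
width: 0.0502
grip_force: 0.0
```

```bash
python3 - <<'E'
from h import *
import pickle
c=r.camera("wrist");pickle.dump(c,open("w4.pkl","wb"))
u,v=proj(c,[.58,.276,.2]).astype(int);print(u,v)
save("w4",c["img"],(u-90,v-70,u+90,min(v+80,420)),4)
go([.5793,.2755,.206])
E
```

```text
247 153
t 10.3 tcp [0.5295 0.2651 0.3844] yawy -116.79 tilt [-0.002 -0.   ] j7 -2.47 | shift [ 0.04   -0.0319  0.1783] turn []
```

View pics/w4.png

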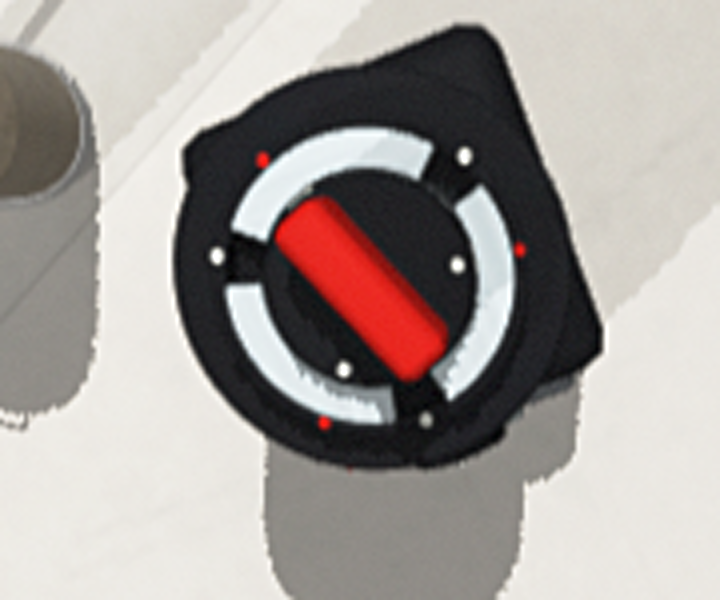

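My last command also turned the tool by 0.69 rad as the fingers opened, because turns are relative, so I'll check the burr. In the crop the bar's upper-left end points at the red dot (263,160), and the flange is whole over the lugs.

```bash
python3 - <<'E'
from thr import *
c=r.camera("wrist");i=c["img"].astype(int)
u0,v0=proj(c,[.58,.276,.2]).astype(int)
def bar(c,m,z):
    ys,xs=np.nonzero(m);rc=cv2.minAreaRect(np.array([at(c,x,y,z)[:2]*1000 for x,y in zip(xs,ys)],np.float32));return rc
m=((i[:,:,0]>170)&(i[:,:,1]<70)&(i[:,:,2]<70)).astype(np.uint8)
k,l,st,ce=cv2.connectedComponentsWithStats(m);j=1+np.argmax(st[1:,4]*(np.hypot(*(ce[1:]-[u0,v0]).T)<30))
print("bar",bar(c,l==j,.165+.062)); print(throat(c,[.5797,.2762]))
ct=r.camera("top");i=ct["img"].astype(int)
# lid grip of hopper: grey on black
print(go([.49,-.28,.32],0)); print(r.read_state()["ft_force"])
E
```

```text
bar ((579.7139892578125, 274.393798828125), (49.043243408203125, 14.627561569213867), 15.310724258422852)
(array([0.57936775, 0.27559505]), np.float64(-287.50457763671875), np.float64(54.0))
t 10.4 tcp [0.5296 0.265  0.384 ] yawy -116.82 tilt [-0.002 -0.001] j7 -2.47 | shift [0.2106 0.5041 0.0648] turn [np.float64(1.103)]
None
[-0.54925038 -0.5554581  -0.55000811]
```

```bash
python3 - <<'E'
from h import *
go([.481,-.289,.30],26.5)
E
```

```text
t 10.4 tcp [0.5296 0.265  0.384 ] yawy -116.82 tilt [-0.002 -0.001] j7 -2.47 | shift [0.2067 0.5161 0.0848] turn [np.float64(0.64)]
```

In the tool's units: 0.5 m / 0.8 = 0.625, 0.46 m / 0.8 = 0.575, -1.8 rad / 6.2832 = -0.2865.

Request:
jog_arm:
  motion: {"deltas": [[0.025, 0.0625, 0, -0.0239, 0.05], [0.05, 0.1125, 0, -0.0477, 0.05], [0.075, 0.175, 0, -0.0716, 0.05], [0.1, 0.225, 0, -0.0955, 0.05], [0.1125, 0.275, 0, -0.1194, 0.05], [0.1375, 0.325, 0, -0.1432, 0.05], [0.15, 0.375, 0, -0.1671, 0.05], [0.175, 0.425, 0, -0.191, 0.05], [0.1875, 0.475, 0.025, -0.2149, 0.05], [0.2125, 0.525, 0.05, -0.2387, 0.05], [0.2375, 0.575, 0.075, -0.2626, 0.05], [0.25, 0.625, 0.1, -0.2865, 0.05]]}

```text
time: 11.6
ee_pos: [0.4869, -0.2478, 0.3158]
eef_rot: [0.825, 0.565, -0.0, -0.001]
ft_force: [-0.0, 0.6, -0.5]
width: 0.0499
grip_force: 0.0
```

```bash
python3 - <<'E'
from h import *
go([.481,-.289,.30],26.5)
E
```

```text
t 11.6 tcp [ 0.4869 -0.2478  0.3158] yawy -21.22 tilt [-0.001  0.001] j7 0.13 | shift [-0.0405  0.0094  0.0158] turn [np.float64(-0.833)]
```

In the tool's units: -0.04 m / 0.8 = -0.05, -0.02 m / 0.8 = -0.025, -0.83 rad / 6.2832 = -0.1321.

Request:
jog_arm:
  motion: {"deltas": [[-0.025, 0.0063, 0.0125, -0.0239, 0.05], [-0.05, 0.0113, 0.02, -0.0477, 0.05], [-0.05, 0.0113, 0.02, -0.0716, 0.05], [-0.05, 0.0113, 0.02, -0.0955, 0.05], [-0.05, 0.0113, 0.02, -0.1194, 0.05], [-0.05, 0.0113, 0.02, -0.1321, 0.05], [-0.05, 0.0113, 0.02, -0.1321, 0.05], [-0.05, 0.0113, 0.02, -0.1321, 0.05]]}

```text
time: 12.4
ee_pos: [0.4805, -0.2872, 0.3006]
eef_rot: [0.531, 0.847, -0.0, -0.001]
ft_force: [0.7, -0.4, -0.2]
width: 0.0502
grip_force: 0.0
```

```bash
python3 - <<'E'
from h import *
c=r.camera("wrist")
u,v=proj(c,[.4986,-.3244,.07]).astype(int);print(u,v)
import pickle;pickle.dump(c,open("w5.pkl","wb"))
save("w5",c["img"],(u-110,v-100,u+110,v+90),3)
go([.4986,-.3244,.076],26.5)
E
```

```text
277 214
t 12.45 tcp [ 0.4806 -0.2872  0.3007] yawy 25.86 tilt [-0.001  0.001] j7 1.03 | shift [-4.160e-02  2.000e-04  2.247e-01] turn [np.float64(-0.011)]
```

View pics/w5.png

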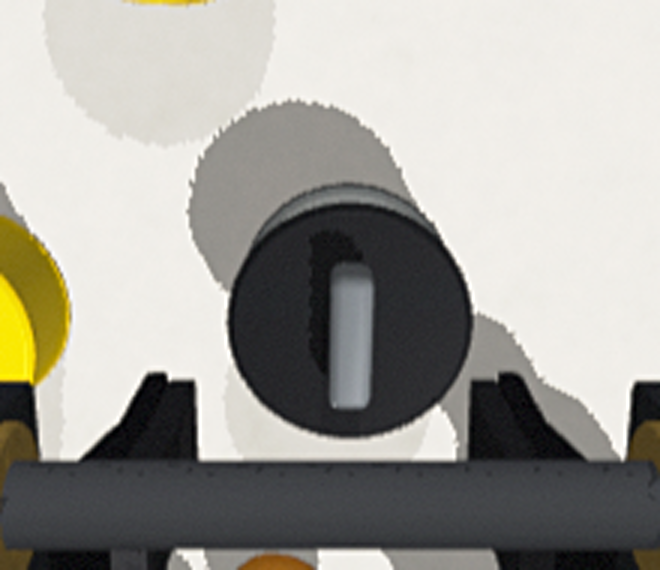

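The wrist crop shows the clear hopper: lid centre at (350,320), and the grey bar vertical at (352,340), in line with the tool.

```bash
python3 - <<'E'
from h import *
import pickle
c=pickle.load(open("w5.pkl","rb"))
a=at(c,283.7,220.7,.07);b=at(c,284.3,227.3,.096);print(a,b)
p=(a+b)/2;p[2]=.075;go(p,25.5)
E
```

```text
[ 0.50971059 -0.32883209  0.07      ] [ 0.51011326 -0.32912562  0.096     ]
t 12.45 tcp [ 0.4806 -0.2872  0.3007] yawy 25.86 tilt [-0.001  0.001] j7 1.03 | shift [-0.0506  0.0084  0.2257] turn [np.float64(0.006)]
```

In the tool's units: 0.225 m / 0.8 = 0.2813, 0.21 m / 0.8 = 0.2625.

Request:
jog_arm:
  motion: {"deltas": [[-0.0375, 0.01, 0.0375, 0, 0.05], [-0.0638, 0.01, 0.0875, 0, 0.05], [-0.0638, 0.01, 0.15, 0, 0.05], [-0.0638, 0.01, 0.2125, 0, 0.05], [-0.0638, 0.01, 0.2625, 0, 0.05], [-0.0638, 0.01, 0.2813, 0, 0.05], [-0.0638, 0.01, 0.2813, 0, 0.05], [-0.0638, 0.01, 0.2813, 0, 0.012], [-0.0638, 0.01, 0.2813, 0, 0.012], [-0.0638, 0.01, 0.2813, 0, 0.012], [-0.0638, 0.01, 0.2813, 0, 0.012], [-0.0638, 0.01, 0.2813, 0, 0.012]]}
  clamp_n: 35

```text
time: 13.65
ee_pos: [0.5103, -0.3296, 0.0768]
eef_rot: [0.53, 0.848, 0.0, 0.0]
ft_force: [-0.8, -0.7, 1.0]
width: 0.0184
grip_force: 3.9
```

Request:
jog_arm:
  motion: {"deltas": [[0, 0, 0, 0, 0.012], [0, 0, 0, 0, 0.012], [0, 0, -0.0375, 0, 0.012], [0, 0, -0.0875, 0, 0.012], [0, 0, -0.15, 0, 0.012], [0, 0, -0.2125, 0, 0.012], [0, 0, -0.275, 0, 0.012], [0, 0, -0.3125, 0, 0.012], [0, 0, -0.325, 0, 0.012], [0, 0, -0.325, 0, 0.012]]}

```text
time: 14.65
ee_pos: [0.5105, -0.3298, 0.3365]
eef_rot: [0.53, 0.848, 0.0, 0.0]
ft_force: [-0.5, -0.4, -1.9]
width: 0.0179
grip_force: 34.8
```

```bash
python3 - <<'E'
from h import *
go([.5794,.2759,.33],25.5)
E
```

```text
t 14.65 tcp [ 0.5105 -0.3298  0.3365] yawy 26.01 tilt [0.001 0.   ] j7 1.14 | shift [0.5141 0.3275 0.0067] turn [np.float64(0.009)]
```

In the tool's units: 0.45 m / 0.8 = 0.5625, 0.26 m / 0.8 = 0.325.

Request:
jog_arm:
  motion: {"deltas": [[0.025, 0.0125, 0, 0, 0.012], [0.0625, 0.0375, 0, 0, 0.012], [0.1125, 0.0688, 0, 0, 0.012], [0.1625, 0.1, 0, 0, 0.012], [0.2125, 0.1313, 0, 0, 0.012], [0.2625, 0.1625, 0, 0, 0.012], [0.3125, 0.2, 0, 0, 0.012], [0.3625, 0.2313, 0, 0, 0.012], [0.4125, 0.2625, 0, 0, 0.012], [0.4625, 0.2938, 0, 0, 0.012], [0.5125, 0.325, 0, 0, 0.012], [0.5625, 0.3563, 0, 0, 0.012]]}

```text
time: 15.85
ee_pos: [0.5682, 0.2018, 0.3337]
eef_rot: [0.53, 0.848, -0.001, -0.001]
ft_force: [1.4, -0.6, -1.5]
width: 0.0175
grip_force: 34.8
```

Request:
jog_arm:
  motion: {"deltas": [[0.0375, 0.025, 0, 0, 0.012], [0.0625, 0.0375, 0, 0, 0.012], [0.0775, 0.05, 0, 0, 0.012], [0.0775, 0.05, 0, 0, 0.012], [0.0775, 0.05, 0, 0, 0.012]]}

```text
time: 16.35
ee_pos: [0.5784, 0.271, 0.3363]
eef_rot: [0.531, 0.847, -0.0, 0.0]
ft_force: [-0.7, -2.0, -0.8]
width: 0.0179
grip_force: 34.8
```

```bash
python3 - <<'E'
from h import *
go([.5797,.2757,.257],25.5)
c=r.camera("wrist");save("w6",c["img"],k=1.2)
E
```

```text
t 16.35 tcp [0.5784 0.271  0.3363] yawy 25.87 tilt [-0.    -0.001] j7 0.07 | shift [0.0037 0.0033 0.0793] turn [np.float64(0.007)]
```

View pics/w6.png

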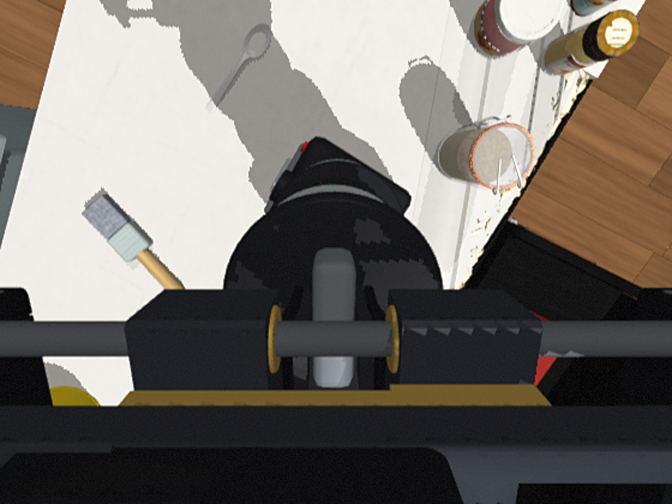

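The hopper is held level over the head, with its lid at (333,270). Lowering.

In the tool's units: 0.08 m / 0.8 = 0.1, 0.077 m / 0.8 = 0.0963.

Request:
jog_arm:
  motion: {"deltas": [[0.005, 0.0038, 0.0125, 0, 0.012], [0.005, 0.0038, 0.0375, 0, 0.012], [0.005, 0.0038, 0.0563, 0, 0.012], [0.005, 0.0038, 0.0688, 0, 0.012], [0.005, 0.0038, 0.0775, 0, 0.012], [0.005, 0.0038, 0.0825, 0, 0.012], [0.005, 0.0038, 0.0875, 0, 0.012], [0.005, 0.0038, 0.0925, 0, 0.012], [0.005, 0.0038, 0.0963, 0, 0.012], [0.005, 0.0038, 0.1, 0, 0.012], [0.005, 0.0038, 0.1, 0, 0.012]]}

```text
time: 17.5
ee_pos: [0.5788, 0.2779, 0.2566]
eef_rot: [0.53, 0.848, 0.0, -0.0]
ft_force: [0.5, -0.1, -1.4]
width: 0.018
grip_force: 34.9
```

```bash
python3 - <<'E'
from h import *
go([.5797,.2757,.257],25.5)
E
```

```text
t 17.5 tcp [0.5788 0.2779 0.2566] yawy 26.0 tilt [-0.     0.001] j7 0.07 | shift [-0.0024 -0.0002 -0.0004] turn [np.float64(0.009)]
```

Seated at the expected height. I'll release, rise and check.

In the tool's units: -0.14 m / 0.8 = -0.175, -0.1 m / 0.8 = -0.125.

Request:
jog_arm:
  motion: {"deltas": [[-0.0013, 0, 0.0013, 0, 0.05], [-0.0013, 0, 0.0013, 0, 0.05], [-0.0013, 0, 0, 0, 0.05], [-0.0013, 0, -0.025, 0, 0.05], [-0.0013, 0, -0.075, 0, 0.05], [0.0375, 0, -0.125, 0, 0.05], [0.05, 0, -0.175, 0, 0.05], [0.05, 0, -0.175, 0, 0.05], [0.05, 0, -0.175, 0, 0.05], [0.05, 0, -0.175, 0, 0.05]]}

```text
time: 18.5
ee_pos: [0.5613, 0.3134, 0.3956]
eef_rot: [0.53, 0.848, -0.0, -0.0]
ft_force: [-0.1, 0.3, -0.8]
width: 0.0502
grip_force: 0.0
```

```bash
python3 - <<'E'
from h import *
c=r.camera("wrist");s=r.camera("scene")
u,v=proj(s,[.58,.276,.22]).astype(int);print(u,v)
a=c["img"];b=cv2.resize(s["img"][v-70:v+70,u-60:u+60],(360,420))
print("lid",proj(c,[.5795,.276,.25]))
for x in r.recognise("wrist","hopper")[:2]: print(x)
save("w7",np.hstack([a[:,90:470],b]))
print(r.read_state()["ft_force"])
E
```

```text
203 221
lid [277.48387838 236.82664002]
{'position': [0.4998, 0.5376], 'p': 0.8}
[ 0.52151421 -0.64766798 -0.22875366]
```

View pics/w7.png

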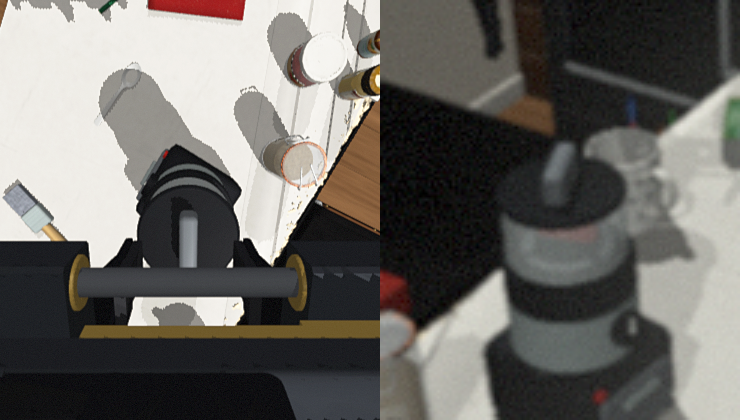

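The hopper stands level and concentric on the head. The wrist view has its lid at column 278, against 277.5 predicted, and the mug, jar, spoon and brush are where they were. Handing in.

```bash
python3 -c "
from bench import r
print(r.close_job())"
```

```text
the job is handed in; nothing more can be done
None
```

The burr is locked in the throat and the hopper stands flat over the collar; I handed the job in at about 18.6 s, the bystanders in the last views looked undisturbed, and no verdict was shown.

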